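# Stand bisque bud vases in their carrying pails

## Robot

A 6-joint arm with a two-finger parallel gripper is mounted at the origin on the work surface. World frame = base frame: x ahead of the robot, y to its left, z up, the work surface at z = 0. Lengths are in m, angles in rad, forces in N, time in s.
With the tool pointing down it reaches from about 0.325 to 0.85 m from the base axis. Payload 15.5 kg.
Tool frame: the origin (TCP) lies midway between the tips of the shut fingers; the grasp point (between the pads) lies 19 mm behind it; z points along the fingers, y is the line along which they close (so a half turn about z gives the same grasp; the last joint's range is limited). The gripper opens to 91 mm and grips with 3 to 60 N. Pads are 32 mm wide; open, the fingers measure 118 mm over their backs; the gripper's body (76 mm by 178 mm) begins 60 mm behind the grasp point.
Start: joints at [-1.327, 0.494, 1.345, -0, 1.302, -0.096], TCP at [0.208, -0.589, 0.214] pointing down, gripper open.
Joint ranges: [-2.91, 2.91], [-0.82, 2.16], [0.22, 2.67], [-1.22, 4.37], [0.12, 2.79], [-3.08, 3.08]. Speed limits (rad/s): [1.89, 1.89, 2.57, 3.01, 3.01, 3.01].

## Interface

Orientations are given as a rotation vector (axis times angle).
In Python, from bench import manip gives the robot as it stands.
- The arm moves only by the tool jog_arm, never from a script. Its arguments are lists of equal length, an entry for each row: "slide": the shift along the tool's x, y, z in cm, a list of three; "yaw": the turn about the tool's z in rad. In form: {"slide": [[dx, dy, dz], ...], "yaw": [yaw, ...]}. A call has 1 to 20 rows; each row shifts and turns the commanded pose from where the row before left it, along the tool's axes as they then stand; what a row does not reach is not made up. A row lasts 1/12 s, in which the tool goes at most 41.7 mm and 7.16 degrees, less where a joint would pass 70% of its speed; a pose out of reach is approached as far as the arm can. A call is refused whole if a number of a shift passes 4.17 or a number of a turn 0.125, either way. A call with a gripper value outside its range is refused whole. "hand" is the closure, from -1 (fully open) to 1 (shut), so that 0 is half open, set as the call begins (left out, the last holds). The fingers move at their own pace and stop on an object; "squeeze" is the grip in N (left out, the last holds). Time passes only in rows, so rows that do not move let the fingers close. It gives the time, the measured TCP pose, the force, the opening and the grip force at its end, in the units of the state.
- manip.state(): the state, without advancing time (a new reading comes with each control period).
- manip.read_camera(name): name is "scene" or "top" or "wrist"; returns the picture (480x640x3 uint8, red, green, blue); there is no depth.
- manip.camera_model(name): a dict with "fx", "fy", "cx", "cy" (pixels), "extrinsics" (4x4, takes a point from camera to world coordinates). Camera axes: x right, y down, z forward; pixel columns grow to the right and rows downward; lengths in m; the calibration is good to about 2 mm. A picture is of the moment at which its call begins: read the wrist's pose just before it. camera_model takes no time and is no camera call; for the wrist camera it gives the pose at the moment of the call.
- manip.job_done(): hands the job in; it is judged then, once.
Trained networks look in the newest picture that a camera, given by its name, has taken for a name from the list of things; names that differ only in an ending like _2 or _b are one class to them, and where a whole thing is asked for, a point or a joint stands for the part that bears it (a point fixed in the world has none). Each returns a list of dicts, best first, with "confidence" (0 to 1); they miss things now and then, are a little off and sometimes report something else, mostly with a low value. They report only what shows in the picture. A call takes as long as a camera call. They do not tell look-alikes from the thing itself.
- manip.recognise(camera, thing): "at" ([x, y, z] in m, in the coordinates of the camera as it stood for that picture, good to about 4 mm: the middle of the surface that is visible of it).
- manip.regions_of(camera, thing): "region" (480x640 bool, what is visible of it).
- manip.pinpoint(camera, thing): "at" ([x, y, z] in m, in the coordinates of the camera as it stood for that picture, good to about 4 mm: a listed point, or the origin of a listed thing).
The state is a dict: "t": time; "q": joint angles; "qvel": joint speeds; "effort": joint torques, N m; "ee_pos": TCP position; "orientation": TCP orientation; "wrist_force": force on the tool from outside, world axes, zero at the start; "ft_torque": the same for the moment, N m; "width": finger opening in m; "gripper_force": force on a finger pad.
Only numpy, scipy, OpenCV 4.12 (cv2) and the standard library are available. Lean on these libraries where they do the work, as an engineer would, in place of code of your own. Each camera call takes 0.05 s, during which the arm holds its last target. There are 200 camera calls.

## Task

Pack the two round-bellied, long-necked bud vases for the walk to the kiln: the bigger vase goes in the bigger pail and the smaller vase in the smaller pail. The bisque chips easily, so lower each one gently until it is on or only just clear of the pail's floor before letting go, never drop or knock it, and leave it standing upright on the bottom. Leave the pails standing where they are and do not disturb the other things on the table.

Things in the scene. Friction and masses are not known exactly. Their poses are not given: they have to be found in the camera images.
- big_vase: The bigger bud vase, loose, plain off-white bisque, upright: round belly 76 mm across (widest 36 mm up), flat foot 44 mm across, slim straight neck 22 mm across from 80 to 127 mm up, lip 30 mm across at the top, 135 mm high, about 0.26 kg. Origin: centre of the underside; z up the vase.
- small_vase: The smaller bud vase, loose, same shape and colour: round belly 56 mm across (widest 27 mm up), flat foot 34 mm across, straight neck 20 mm across from 61 to 97 mm up, lip 27 mm across, 105 mm high, about 0.14 kg. Origin: centre of the underside; z up the vase.
- big_vase_neck (a point): Middle of where to grip the bigger vase's neck, on its axis, 113 mm above its underside.
- small_vase_neck (a point): Middle of where to grip the smaller vase's neck, on its axis, 83 mm above its underside.
- big_pail: The bigger of two plain open white plastic pails, loose, 0.45 kg, 140 mm high, 192 mm across the rim and 160 mm across the base outside, walls 4 mm, floor 5 mm thick; its thin bail hangs down outside. Origin: centre of the underside; z up.
- small_pail: The smaller white pail, loose, 0.32 kg, 112 mm high, 156 mm across the rim and 132 mm across the base outside, walls 4 mm, floor 5 mm thick. Origin: centre of the underside; z up.
- tumbler: Bystander: straight open bisque tumbler, 76 mm across, 85 mm high. Origin: centre of the underside.
- jar: Bystander: paint jar with a white lid, 76 mm across, 100 mm high. Origin: centre of the underside.
- bottle: Bystander: glaze bottle with a white cap, 56 mm across, 160 mm high. Origin: centre of the underside.
- mug: Bystander: bisque mug with a handle, 84 mm across, 85 mm high. Origin: centre of the underside.
- tile: Bystander: round bisque test tile lying flat, 38 mm across, 7 mm thick, often close to the vases. Origin: centre of the underside.
Mind the look-alikes: they are no part of the job. Leave any blue or pink look-alike of the small_vase alone.

How it is judged:
At the end, for the whole second after the job is handed in: Each vase stands in the pail of its size: underside less than 12 mm above the pail's underside, axis within 60 mm of the pail's, upright within 0.17 rad, at rest (under 0.02 m/s); both pails upright within 0.05 rad and moved less than 50 mm (horizontal distance between big_vase and big_pail below 0.06 m and z of big_vase in the frame of big_pail between 0 and 0.012 m and angle between each of big_vase, small_vase's own z axis and vertical below 0.17 rad and linear speed of each of big_vase, small_vase below 0.02 m/s and angle between each of big_pail, small_pail's own z axis and vertical below 0.05 rad and distance of each of big_pail, small_pail from where it was at the start of the episode below 0.05 m and horizontal distance between small_vase and small_pail below 0.06 m and z of small_vase in the frame of small_pail between 0 and 0.012 m); the robot touches nothing.
It fails at once if a vase strikes or presses against a pail or the table with more than 30 N (contact force between any of big_vase, small_vase and big_pail above 30 N or contact force between any of big_vase, small_vase and small_pail above 30 N or contact force between any of big_vase, small_vase and table above 30 N).
It fails at once if a vase is dropped: it moves faster than 0.5 m/s inside a pail, as after a fall of 13 mm ((horizontal distance between big_vase and big_pail below 0.07 m and z of big_vase in the frame of big_pail below 0.1 m and linear speed of big_vase above 0.5 m/s) or (horizontal distance between big_vase and small_pail below 0.07 m and z of big_vase in the frame of small_pail below 0.1 m and linear speed of big_vase above 0.5 m/s) or (horizontal distance between small_vase and big_pail below 0.07 m and z of small_vase in the frame of big_pail below 0.1 m and linear speed of small_vase above 0.5 m/s) or (horizontal distance between small_vase and small_pail below 0.07 m and z of small_vase in the frame of small_pail below 0.1 m and linear speed of small_vase above 0.5 m/s)).
It fails at once if a bystander (tumbler, jar, bottle, mug or tile) is moved more than 30 mm (distance of any of tumbler, jar, bottle, mug, tile from where it was at the start of the episode above 0.03 m).
It also fails if it takes over 67 s, if anything falls off the work surface, if the arm or the gripper's body presses on something with over 40 N, if the wrist force passes 120 N, or if a joint passes its speed limit or range.

## Working session

There is one attempt and no reset: what is moved stays moved. The work goes in short steps, Python scripts to look and compute and a tool call to move; the robot and the scene stay as the last step left them, time stands still between calls to the robot, and variables do not carry over. Pictures are saved under pics/ and viewed, at most 10 in all, crops included, and the job is handed in when it is done.

Besides the shell and the picture viewer there is one more tool, called as a command line: name --pt "numbers of a row" for each row, then --argument value for the rest. jog_arm: Moves the arm, as the interface text tells. Its arguments: {"type":"object","properties":{"slide":{"type":"array","items":{"type":"array","items":{"type":"number"}}},"yaw":{"type":"array","items":{"type":"number"}},"hand":{"type":"number"},"squeeze":{"type":"number"}},"required":["slide","yaw"]}

```bash
mkdir -p pics
cat > h.py <<'E'
from bench import manip as m
import numpy as np, cv2
from scipy.spatial.transform import Rotation as R
def W(c,p):
    E=np.array(m.camera_model(c)["extrinsics"]); return (E@np.r_[p,1])[:3]
def save(c,n):
    im=m.read_camera(c); cv2.imwrite(f"pics/{n}.png",im[:,:,::-1]); return im
def px(c,p):
    M=m.camera_model(c);E=np.linalg.inv(np.array(M["extrinsics"]));q=(E@np.r_[p,1])[:3]
    return M["fx"]*q[0]/q[2]+M["cx"],M["fy"]*q[1]/q[2]+M["cy"]
E
python3 - <<'E'
from h import *
for c in ["top","scene"]:
    save(c,c+"0")
    for t in ["big_vase","small_vase","big_vase_neck","small_vase_neck","big_pail","small_pail","tumbler","jar","bottle","mug","tile"]:
        for d in m.pinpoint(c,t)[:4]:
            w=W(c,d["at"]); print(c,t,round(d["confidence"],2),w.round(3),np.round(px(c,w)))
s=m.state();print(s["t"],s["ee_pos"],R.from_rotvec(s["orientation"]).as_matrix().round(3),s["width"])
E
```

```text
top big_vase 0.74 [ 0.443 -0.292  0.001] [451. 317.]
top small_vase 0.85 [ 0.738 -0.233 -0.003] [423. 181.]
top small_vase 0.84 [ 0.643 -0.233  0.   ] [423. 223.]
top small_vase 0.76 [ 0.678 -0.327  0.002] [466. 208.]
top big_vase_neck 0.78 [ 0.437 -0.297  0.11 ] [466. 321.]
top small_vase_neck 0.88 [ 0.683 -0.33   0.084] [478. 199.]
top small_vase_neck 0.84 [ 0.737 -0.226  0.084] [427. 172.]
top small_vase_neck 0.69 [ 0.641 -0.236  0.084] [432. 218.]
top big_pail 0.95 [ 0.591  0.04  -0.003] [297. 244.]
top small_pail 0.91 [ 0.595  0.32  -0.   ] [167. 239.]
top tumbler 0.68 [ 0.421 -0.111 -0.004] [365. 325.]
top tumbler 0.2 [ 0.523 -0.269 -0.001] [439. 279.]
top jar 0.55 [ 0.655 -0.437  0.002] [517. 220.]
top bottle 0.95 [ 0.774 -0.09   0.   ] [358. 163.]
top bottle 0.27 [ 0.641 -0.231  0.086] [429. 218.]
top mug 0.92 [0.752 0.205 0.002] [223. 169.]
scene big_vase 0.91 [ 0.445 -0.295  0.003] [287. 164.]
scene small_vase 0.9 [ 0.682 -0.329 -0.004] [209. 210.]
scene small_vase 0.88 [ 0.738 -0.236 -0.004] [217. 244.]
scene small_vase 0.64 [ 0.641 -0.234  0.002] [248. 219.]
scene small_v
[... 182 characters left out ...]
_neck 0.8 [ 0.737 -0.227  0.083] [213. 223.]
scene small_vase_neck 0.72 [ 0.645 -0.233  0.082] [243. 199.]
scene big_pail 0.59 [0.588 0.038 0.002] [347. 271.]
scene small_pail 0.8 [ 0.597  0.316 -0.001] [446. 353.]
scene tumbler 0.65 [ 0.421 -0.108  0.001] [347. 196.]
scene jar 0.91 [ 0.653 -0.431 -0.   ] [192. 181.]
scene jar 0.4 [0.751 0.207 0.004] [357. 370.]
scene bottle 0.56 [ 0.773 -0.096  0.003] [246. 288.]
scene mug 0.6 [0.747 0.207 0.   ] [358. 369.]
scene tile 0.67 [ 0.528 -0.275  0.005] [270. 184.]
scene tile 0.63 [ 0.653 -0.434 -0.002] [192. 181.]
1.2 [ 0.20831189 -0.58926317  0.21390954] [[ 0.943  0.333 -0.   ]
 [ 0.333 -0.943  0.   ]
 [-0.    -0.    -1.   ]] 0.09131304149487376
```

View pics/top0.png

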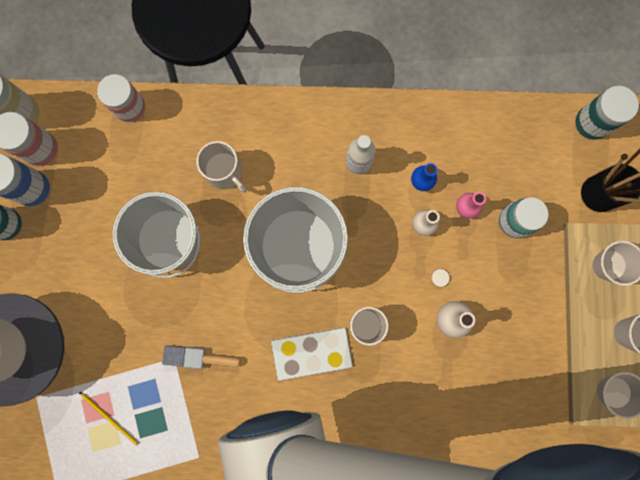

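View pics/scene0.png

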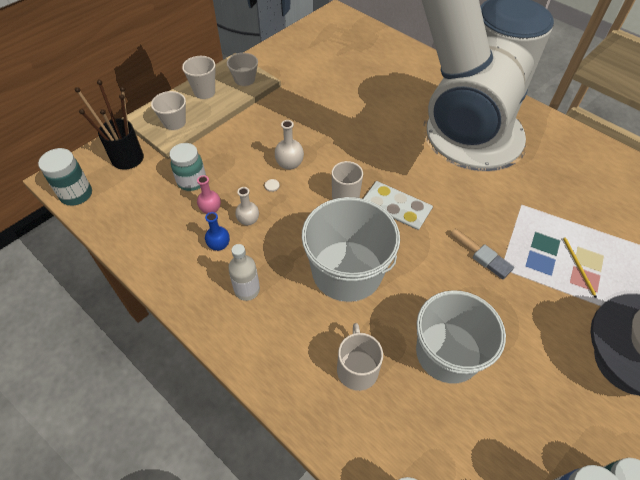

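The top view shows three candidates for the small vase: blue (424,178), pink (470,205) and off-white (426,222). The off-white one fits, because the brief says plain off-white bisque. It is at about (0.643, -0.234). The big vase is at (457,320) and the pails are at (297,240) and (157,234). I'll confirm the small vase in an enlarged crop while I move to the big vase.

```bash
python3 -c "
import cv2;i=cv2.imread('pics/top0.png')[150:350,390:560];cv2.imwrite('pics/crop.png',cv2.resize(i,None,fx=3,fy=3,interpolation=2))"
```

```text
(no output)
```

View pics/crop.png

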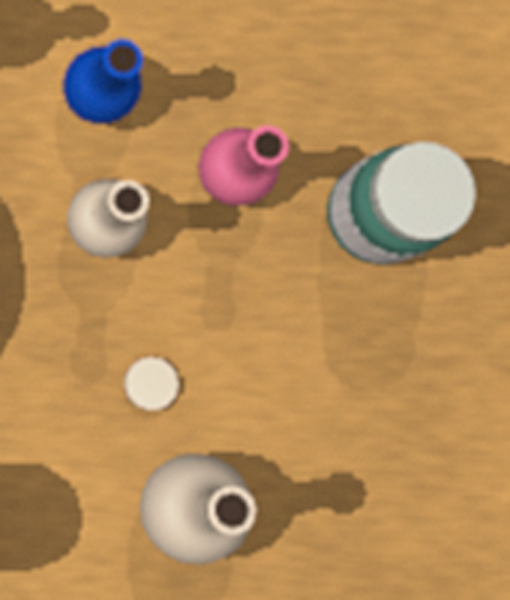

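jog_arm --pt "2.64 -1.66 0" --pt "2.64 -1.66 0" --pt "2.64 -1.66 0" --pt "2.64 -1.66 0" --pt "2.64 -1.66 0" --pt "2.64 -1.66 0" --pt "2.64 -1.66 0" --pt "2.64 -1.66 0" --pt "2.64 -1.66 0" --pt "2.64 -1.66 0" --pt "2.64 -1.66 0" --pt "2.64 -1.66 0" --pt "0 0 0" --pt "0 0 0" --yaw '[0,0,0,0,0,0,0,0,0,0,0,0,0,0]' --hand -1 --squeeze 20

```text
t: 2.37
ee_pos: [0.4414, -0.2948, 0.214]
orientation: [3.096, 0.535, 0.0]
wrist_force: [0.5, 0.1, -0.1]
width: 0.0912
gripper_force: 0.0
```

The crop confirms it. The off-white vase at crop (108,217), which is top (426,222), is the small one, and the off-white big vase is at crop (200,508). Next is a wrist look at the neck.

Run:
```python
from h import *
save("wrist","w1")
for t in ["big_vase","big_vase_neck"]:
    for d in m.pinpoint("wrist",t)[:2]:
        w=W("wrist",d["at"]); print(t,round(d["confidence"],2),w.round(4),np.round(px("wrist",w)))
print(m.state()["ee_pos"])
```

```text
big_vase 0.61 [ 0.4391 -0.2954 -0.0029] [319. 214.]
big_vase 0.17 [ 0.4384 -0.2963  0.1151] [319. 244.]
big_vase_neck 0.64 [ 0.4408 -0.2963  0.1158] [320. 241.]
[ 0.44021198 -0.29649414  0.2139369 ]
```

View pics/w1.png

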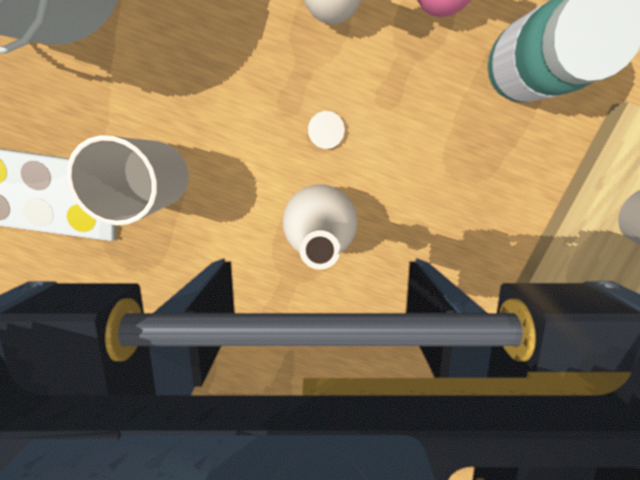

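The wrist picture shows the lip at (319,250), centred between the fingers (230 to 410). The neck is within 1 mm of the TCP, so I'll lower and grip.

jog_arm --pt "0 0 1.5" --pt "0 0 1.5" --pt "0 0 1.5" --pt "0 0 1.5" --pt "0 0 1.5" --pt "0 0 1.5" --pt "0 0 1.5" --pt "0 0 1.5" --pt "0 0 0" --pt "0 0 0" --yaw '[0,0,0,0,0,0,0,0,0,0]'

```text
t: 3.35
ee_pos: [0.4399, -0.2964, 0.0937]
orientation: [-3.096, -0.529, 0.001]
wrist_force: [1.5, 0.9, -0.3]
width: 0.091
gripper_force: 0.0
```

jog_arm --pt "0 0 0" --pt "0 0 0" --pt "0 0 0" --pt "0 0 0" --pt "0 0 0" --pt "0 0 0" --pt "0 0 0" --pt "0 0 0" --pt "0 0 0" --pt "0 0 0" --pt "0 0 0" --pt "0 0 0" --yaw '[0,0,0,0,0,0,0,0,0,0,0,0]' --hand 1 --squeeze 20

```text
t: 4.35
ee_pos: [0.4406, -0.2958, 0.0939]
orientation: [-3.096, -0.531, 0.0]
wrist_force: [0.3, 0.4, 1.2]
width: 0.0283
gripper_force: 20.0
```

Opening is 28 mm where the neck is 22 mm, so I need to check what the pads are holding.

jog_arm --pt "0 0 0" --pt "0 0 0" --pt "0 0 0" --yaw '[0,0,0]'

```text
t: 4.6
ee_pos: [0.4406, -0.2958, 0.0939]
orientation: [-3.096, -0.531, 0.0]
wrist_force: [-0.6, 0.7, 0.9]
width: 0.0284
gripper_force: 20.0
```

Run:
```python
from h import *
i=save("wrist","w2"); j=save("scene","s2")
a=cv2.resize(i,(400,300)); b=cv2.resize(j[60:210,200:400],(400,300),interpolation=2)
cv2.imwrite("pics/c2.png",np.hstack([a,b])[:,:,::-1])
s=m.state();print(s["width"],s["gripper_force"],s["ft_torque"])
```

```text
0.028171200202964135 20.000104622449726 [0.16508149 0.03362813 0.01077287]
```

View pics/c2.png

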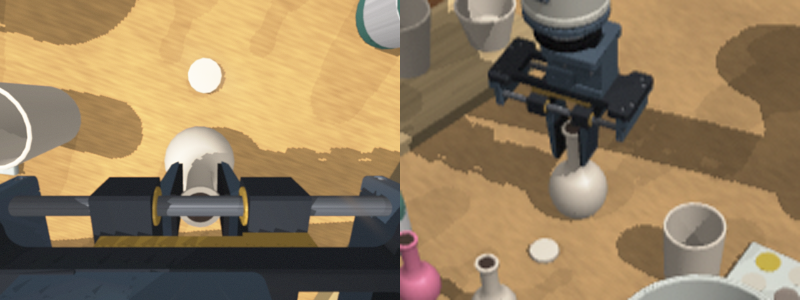

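The lip is caught at the pads' upper edge, so I'll open, go 6 mm lower onto the straight neck and grip again.

jog_arm --pt "0 0 0" --pt "0 0 0" --pt "0 0 0" --pt "0 0 0" --pt "0 0 0.3" --pt "0 0 0.3" --pt "0 0 0" --pt "0 0 0" --yaw '[0,0,0,0,0,0,0,0]' --hand -0.1

```text
t: 5.37
ee_pos: [0.4405, -0.2958, 0.0876]
orientation: [-3.096, -0.531, 0.001]
wrist_force: [-0.1, 0.1, -0.1]
width: 0.0498
gripper_force: 0.0
```

jog_arm --pt "0 0 0" --pt "0 0 0" --pt "0 0 0" --pt "0 0 0" --pt "0 0 0" --pt "0 0 0" --pt "0 0 0" --pt "0 0 0" --yaw '[0,0,0,0,0,0,0,0]' --hand 1

```text
t: 6.03
ee_pos: [0.4406, -0.2959, 0.088]
orientation: [3.096, 0.531, 0.0]
wrist_force: [-0.2, 0.3, 2.0]
width: 0.0281
gripper_force: 20.0
```

jog_arm --pt "0 0 -0.2" --pt "0 0 -0.5" --pt "0 0 -1" --pt "0 0 -1" --pt "0 0 -0.3" --pt "0 0 0" --pt "0 0 0" --yaw '[0,0,0,0,0,0,0]' --squeeze 30

```text
t: 6.62
ee_pos: [0.4407, -0.296, 0.1183]
orientation: [3.096, 0.531, 0.001]
wrist_force: [-0.8, 0.4, -2.7]
width: 0.0274
gripper_force: 30.0
```

Run:
```python
from h import *
i=save("wrist","w3"); 
for d in m.pinpoint("wrist","big_vase")[:2]: print(d["confidence"],W("wrist",d["at"]))
j=save("scene","s3")
a=cv2.resize(i,(400,300)); b=cv2.resize(j[60:210,200:400],(400,300),interpolation=2)
cv2.imwrite("pics/c3.png",np.hstack([a,b])[:,:,::-1])
for n in ["big_vase","big_vase_neck"]:
  for d in m.pinpoint("scene",n)[:1]: print(d["confidence"],W("scene",d["at"]))
```

```text
0.9 [ 0.44472379 -0.29554812  0.02777107]
0.91 [ 0.44342293 -0.29485085  0.03389084]
0.7 [ 0.43845704 -0.29835987  0.14714465]
```

View pics/c3.png

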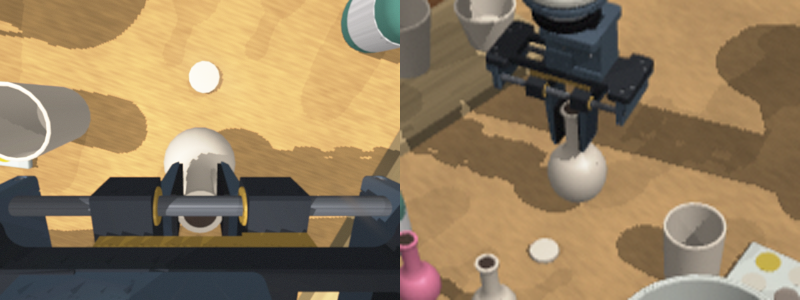

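The vase is off the table and upright, and the load reads about 2.6 N as expected. It is held firmly with its underside 88 mm below the TCP. I'll lift it and carry it to the big pail.

jog_arm --pt "0 0 -1.5" --pt "0 0 -2.5" --pt "0 0 -2.5" --pt "0 0 -2.5" --pt "0 0 -2.5" --pt "0 0 -2.5" --pt "0 0 -1" --pt "0 0 0" --yaw '[0,0,0,0,0,0,0,0]'

```text
t: 7.53
ee_pos: [0.4414, -0.2965, 0.2697]
orientation: [3.094, 0.531, 0.004]
wrist_force: [-0.6, 0.4, -2.2]
width: 0.0279
gripper_force: 30.0
```

jog_arm --pt "0.6 -0.6 0" --pt "1.2 -1.3 0" --pt "1.8 -1.9 0" --pt "1.8 -1.9 0" --pt "1.8 -1.9 0" --pt "1.8 -1.9 0" --pt "1.8 -1.9 0" --pt "1.8 -1.9 0" --pt "1.8 -1.9 0" --pt "1.8 -1.9 0" --pt "1.8 -1.9 0" --pt "1.8 -1.9 0" --pt "1.8 -1.9 0" --pt "1.8 -1.9 0" --pt "1.2 -1.3 0" --pt "0.6 -0.6 0" --pt "0 0 0" --pt "0 0 0" --yaw '[0,0,0,0,0,0,0,0,0,0,0,0,0,0,0,0,0,0]'

```text
t: 9.03
ee_pos: [0.5888, 0.0389, 0.2666]
orientation: [-3.096, -0.532, 0.004]
wrist_force: [-0.9, 0.2, -1.8]
width: 0.0279
gripper_force: 30.0
```

Run:
```python
from h import *
for c in ["wrist","scene"]:
  m.read_camera(c)
  for n in ["big_vase","big_pail"]:
    for d in m.pinpoint(c,n)[:1]: print(c,n,d["confidence"],W(c,d["at"]).round(3))
print(m.state()["ee_pos"])
```

```text
wrist big_vase 0.66 [0.587 0.04  0.178]
wrist big_pail 0.58 [0.586 0.037 0.001]
scene big_vase 0.67 [0.596 0.039 0.183]
scene big_pail 0.92 [0.589 0.038 0.002]
[0.58934977 0.03817318 0.26797933]
```

Both are centred. I'll descend, then feel for the floor (contact expected at TCP z of about 0.093).

jog_arm --pt "0 0 0.8" --pt "0 0 1.6" --pt "0 0 1.6" --pt "0 0 1.6" --pt "0 0 1.6" --pt "0 0 1.6" --pt "0 0 1.6" --pt "0 0 1.6" --pt "0 0 1.6" --pt "0 0 1.6" --pt "0 0 0.8" --pt "0 0 0.4" --pt "0 0 0.3" --pt "0 0 0" --pt "0 0 0" --yaw '[0,0,0,0,0,0,0,0,0,0,0,0,0,0,0]'

```text
t: 10.58
ee_pos: [0.5899, 0.0389, 0.1015]
orientation: [3.096, 0.531, 0.001]
wrist_force: [0.3, 0.8, -2.1]
width: 0.0279
gripper_force: 30.0
```

jog_arm --pt "0 0 0.1" --pt "0 0 0" --pt "0 0 0.1" --pt "0 0 0" --pt "0 0 0" --yaw '[0,0,0,0,0]'

```text
t: 11.0
ee_pos: [0.5896, 0.0389, 0.099]
orientation: [3.096, 0.531, 0.0]
wrist_force: [0.2, 0.2, -1.5]
width: 0.0277
gripper_force: 30.0
```

jog_arm --pt "0 0 0.1" --pt "0 0 0.1" --pt "0 0 0" --pt "0 0 0.1" --pt "0 0 0" --pt "0 0 0" --yaw '[0,0,0,0,0,0]'

```text
t: 11.5
ee_pos: [0.5895, 0.0389, 0.0958]
orientation: [-3.096, -0.531, 0.0]
wrist_force: [-0.3, -0.2, -2.6]
width: 0.0276
gripper_force: 30.0
```

jog_arm --pt "0 0 0.1" --pt "0 0 0" --pt "0 0 0.05" --pt "0 0 0" --pt "0 0 0" --yaw '[0,0,0,0,0]'

```text
t: 11.92
ee_pos: [0.5895, 0.0389, 0.0944]
orientation: [-3.096, -0.531, 0.0]
wrist_force: [0.7, 0.1, -1.5]
width: 0.0278
gripper_force: 30.0
```

jog_arm --pt "0 0 0.05" --pt "0 0 0.05" --pt "0 0 0" --pt "0 0 0" --yaw '[0,0,0,0]'

```text
t: 12.25
ee_pos: [0.5895, 0.0389, 0.0934]
orientation: [-3.096, -0.531, 0.0]
wrist_force: [0.1, 0.0, -2.3]
width: 0.0278
gripper_force: 30.0
```

jog_arm --pt "0 0 0.05" --pt "0 0 0" --pt "0 0 0" --yaw '[0,0,0]'

```text
t: 12.5
ee_pos: [0.5896, 0.0389, 0.093]
orientation: [3.096, 0.531, 0.0]
wrist_force: [-0.0, 0.6, -1.4]
width: 0.0277
gripper_force: 30.0
```

jog_arm --pt "0 0 0.1" --pt "0 0 0" --pt "0 0 0" --yaw '[0,0,0]'

```text
t: 12.75
ee_pos: [0.5903, 0.039, 0.0928]
orientation: [3.096, 0.531, 0.003]
wrist_force: [-0.8, 0.8, 10.9]
width: 0.0276
gripper_force: 30.0
```

It touched the floor, with the reading at +11 N. I'll ease back half a millimetre, open partway and rise.

jog_arm --pt "0 0 -0.06" --pt "0 0 0" --pt "0 0 0" --yaw '[0,0,0]'

```text
t: 13.0
ee_pos: [0.5899, 0.039, 0.0929]
orientation: [3.096, 0.531, 0.001]
wrist_force: [-1.3, 1.1, 7.5]
width: 0.0278
gripper_force: 30.0
```

jog_arm --pt "0 0 0" --pt "0 0 0" --pt "0 0 0" --pt "0 0 0" --pt "0 0 0" --pt "0 0 0" --yaw '[0,0,0,0,0,0]' --hand -0.2

```text
t: 13.5
ee_pos: [0.5895, 0.0389, 0.0924]
orientation: [-3.096, -0.531, 0.0]
wrist_force: [0.4, 0.4, 0.6]
width: 0.0546
gripper_force: 0.0
```

jog_arm --pt "0 0 -0.5" --pt "0 0 -1.5" --pt "0 0 -2.5" --pt "0 0 -2.5" --pt "0 0 -2.5" --pt "0 0 -2.5" --pt "0 0 -1" --pt "0 0 0" --yaw '[0,0,0,0,0,0,0,0]'

```text
t: 14.17
ee_pos: [0.5908, 0.0389, 0.2253]
orientation: [3.095, 0.531, 0.007]
wrist_force: [-0.9, -0.2, -0.0]
width: 0.0549
gripper_force: 0.0
```

Run:
```python
from h import *
for c in ["wrist","scene","top"]:
  save(c,c+"4")
  for n in ["big_vase","big_vase_neck","big_pail"]:
    for d in m.pinpoint(c,n)[:1]: print(c,n,d["confidence"],W(c,d["at"]).round(3))
s=m.state();print(s["ee_pos"],s["t"])
```

```text
wrist big_vase 0.81 [ 0.589  0.04  -0.001]
wrist big_vase_neck 0.87 [0.589 0.042 0.117]
scene big_vase 0.84 [0.596 0.041 0.007]
scene big_vase_neck 0.59 [0.587 0.036 0.12 ]
scene big_pail 0.66 [ 0.591  0.038 -0.002]
top big_vase 0.68 [0.589 0.042 0.004]
top big_vase_neck 0.75 [0.588 0.036 0.115]
top big_pail 0.76 [ 0.592  0.036 -0.004]
[0.58946073 0.03892904 0.22228037] 14.7667
```

View pics/wrist4.png

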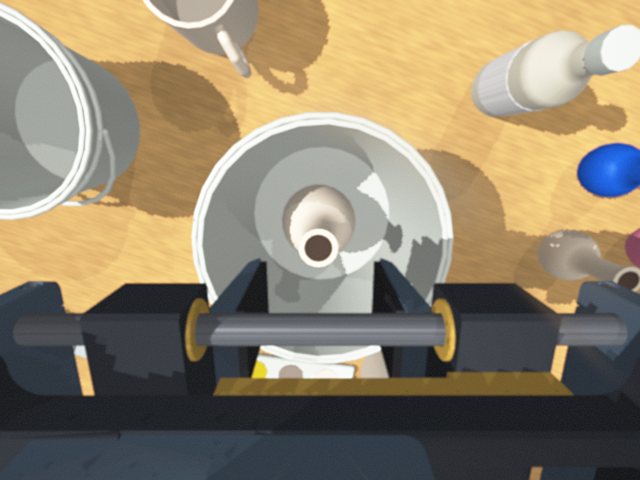

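The wrist picture shows the big vase standing centred in its pail, with its lip at (318,247). Now to the off-white small vase.

jog_arm --pt "-0.34 2.29 0" --pt "-0.34 2.29 0" --pt "-0.34 2.29 0" --pt "-0.34 2.29 0" --pt "-0.34 2.29 0" --pt "-0.34 2.29 0" --pt "-0.34 2.29 0" --pt "-0.34 2.29 0" --pt "-0.34 2.29 0" --pt "-0.34 2.29 0" --pt "-0.34 2.29 0" --pt "-0.34 2.29 0" --pt "0 0 0" --pt "0 0 0" --pt "0 0 0" --yaw '[0,0,0,0,0,0,0,0,0,0,0,0,0,0,0]' --hand -0.4 --squeeze 20

```text
t: 16.02
ee_pos: [0.6425, -0.2333, 0.2223]
orientation: [-3.096, -0.531, 0.0]
wrist_force: [0.1, -0.5, 0.0]
width: 0.0637
gripper_force: 0.0
```

Run:
```python
from h import *
save("wrist","w5")
for t in ["small_vase","small_vase_neck"]:
    for d in m.pinpoint("wrist",t)[:3]:
        w=W("wrist",d["at"]); print(t,round(d["confidence"],2),w.round(4),np.round(px("wrist",w)))
print(m.state()["ee_pos"])
```

```text
small_vase 0.92 [ 0.6405 -0.2365  0.0012] [323. 215.]
small_vase 0.83 [ 0.7353 -0.229   0.    ] [346. 131.]
small_vase 0.8 [ 6.751e-01 -3.284e-01 -6.000e-04] [409. 213.]
small_vase_neck 0.88 [ 0.6495 -0.2357  0.0866] [326. 224.]
small_vase_neck 0.78 [ 0.7386 -0.2342  0.084 ] [360. 126.]
small_vase_neck 0.65 [ 0.6823 -0.3265  0.0844] [433. 223.]
[ 0.64262239 -0.23280119  0.222615  ]
```

View pics/w5.png

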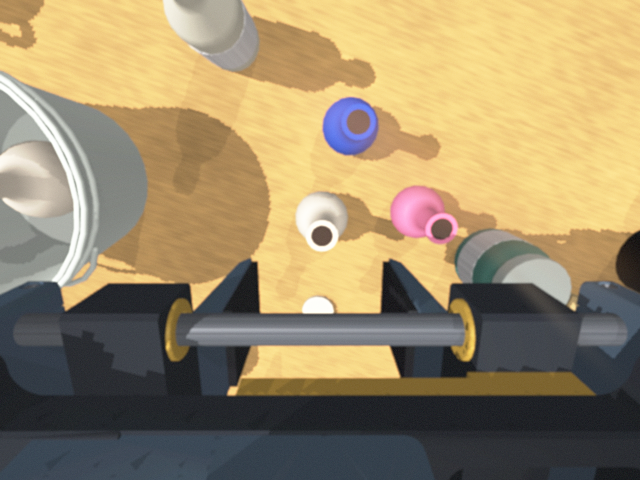

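The off-white vase's lip is at (321,236), centred between the fingers (258 to 385). The pink (441,228) and blue (360,122) vases are well clear. I'll descend and grip.

jog_arm --pt "0 0.1 1.5" --pt "0 0 1.5" --pt "0 0 1.5" --pt "0 0 1.5" --pt "0 0 1.5" --pt "0 0 1.5" --pt "0 0 1.5" --pt "0 0 1.5" --pt "0 0 1.5" --pt "0 0 1.5" --pt "0 0 0.8" --pt "0 0 0" --pt "0 0 0" --yaw '[0,0,0,0,0,0,0,0,0,0,0,0,0]'

```text
t: 17.25
ee_pos: [0.6431, -0.2343, 0.0647]
orientation: [-3.096, -0.532, 0.0]
wrist_force: [0.6, 0.4, 0.3]
width: 0.0643
gripper_force: 0.0
```

jog_arm --pt "0 0 0" --pt "0 0 0" --pt "0 0 0" --pt "0 0 0" --pt "0 0 0" --pt "0 0 0" --pt "0 0 0" --pt "0 0 0" --pt "0 0 0" --yaw '[0,0,0,0,0,0,0,0,0]' --hand 1 --squeeze 25

```text
t: 18.0
ee_pos: [0.6431, -0.2347, 0.0647]
orientation: [3.096, 0.531, 0.0]
wrist_force: [-0.2, 0.6, 3.0]
width: 0.025
gripper_force: 25.0
```

jog_arm --pt "0 0 -0.2" --pt "0 0 -0.5" --pt "0 0 -1" --pt "0 0 -1" --pt "0 0 -0.3" --pt "0 0 0" --pt "0 0 0" --yaw '[0,0,0,0,0,0,0]'

```text
t: 18.58
ee_pos: [0.6431, -0.2348, 0.0949]
orientation: [3.096, 0.531, 0.001]
wrist_force: [-0.1, 0.2, -2.5]
width: 0.0249
gripper_force: 25.0
```

Run:
```python
from h import *
m.read_camera("scene")
for n in ["small_vase","small_vase_neck"]:
    for d in m.pinpoint("scene",n)[:3]: print(n,d["confidence"],W("scene",d["at"]).round(3))
print(m.state()["ee_pos"])
```

```text
small_vase 0.83 [ 0.679 -0.329 -0.002]
small_vase 0.81 [ 0.638 -0.232  0.033]
small_vase 0.61 [ 0.738 -0.232 -0.005]
small_vase_neck 0.87 [ 0.644 -0.234  0.109]
small_vase_neck 0.86 [ 0.68  -0.325  0.082]
small_vase_neck 0.8 [ 0.737 -0.229  0.085]
[ 0.64272833 -0.23459133  0.09409312]
```

It is lifted cleanly (underside 65 mm below the TCP). Now over to the small pail.

jog_arm --pt "0 0 -1.5" --pt "0 0 -2.5" --pt "0 0 -2.5" --pt "0 0 -2.5" --pt "0 0 -2.5" --pt "0 0 -2.5" --pt "0 0 -2" --pt "0 0 -1" --pt "0 0 0" --yaw '[0,0,0,0,0,0,0,0,0]'

```text
t: 19.48
ee_pos: [0.6438, -0.2351, 0.2665]
orientation: [3.095, 0.531, 0.004]
wrist_force: [-0.0, -0.5, -0.8]
width: 0.0251
gripper_force: 25.0
```

jog_arm --pt "0.24 -0.9 0" --pt "0.47 -1.8 0" --pt "0.79 -3.02 0" --pt "0.79 -3.02 0" --pt "0.79 -3.02 0" --pt "0.79 -3.02 0" --pt "0.79 -3.02 0" --pt "0.79 -3.02 0" --pt "0.79 -3.02 0" --pt "0.79 -3.02 0" --pt "0.79 -3.02 0" --pt "0.79 -3.02 0" --pt "0.79 -3.02 0" --pt "0.79 -3.02 0" --pt "0.79 -3.02 0" --pt "0.79 -3.02 0" --pt "0.79 -3.02 0" --pt "0.79 -3.02 0" --pt "0.47 -1.8 0" --pt "0.24 -0.9 0" --yaw '[0,0,0,0,0,0,0,0,0,0,0,0,0,0,0,0,0,0,0,0]'

```text
t: 21.15
ee_pos: [0.594, 0.3222, 0.2627]
orientation: [-3.095, -0.536, 0.004]
wrist_force: [-0.2, 0.2, -1.8]
width: 0.0247
gripper_force: 25.0
```

jog_arm --pt "0 0 0" --pt "0 0 0" --yaw '[0,0]'

```text
t: 21.32
ee_pos: [0.5955, 0.3187, 0.2635]
orientation: [3.095, 0.533, -0.003]
wrist_force: [0.5, -0.3, -1.5]
width: 0.0245
gripper_force: 25.0
```

Run:
```python
from h import *
for c in ["wrist","scene"]:
  m.read_camera(c)
  for n in ["small_vase","small_pail"]:
    for d in m.pinpoint(c,n)[:3]: print(c,n,d["confidence"],W(c,d["at"]).round(3))
print(m.state()["ee_pos"])
```

```text
wrist small_vase 0.95 [0.594 0.315 0.197]
wrist small_pail 0.57 [0.6   0.322 0.001]
wrist small_pail 0.44 [0.594 0.315 0.2  ]
scene small_vase 0.8 [ 0.681 -0.331  0.   ]
scene small_vase 0.76 [ 0.737 -0.236 -0.004]
scene small_vase 0.66 [0.593 0.319 0.2  ]
scene small_pail 0.81 [ 0.6    0.316 -0.   ]
scene small_pail 0.62 [0.593 0.037 0.007]
[0.5967238  0.31772232 0.26459456]
```

Centred over the small pail. Lowering (contact expected at TCP z of about 0.070).

jog_arm --pt "0 0 0.8" --pt "0 0 1.6" --pt "0 0 1.6" --pt "0 0 1.6" --pt "0 0 1.6" --pt "0 0 1.6" --pt "0 0 1.6" --pt "0 0 1.6" --pt "0 0 1.6" --pt "0 0 1.6" --pt "0 0 1.6" --pt "0 0 0.8" --pt "0 0 0.6" --pt "0 0 0.5" --pt "0 0 0.3" --pt "0 0 0" --pt "0 0 0" --yaw '[0,0,0,0,0,0,0,0,0,0,0,0,0,0,0,0,0]'

```text
t: 23.03
ee_pos: [0.5968, 0.3187, 0.075]
orientation: [-3.096, -0.531, -0.001]
wrist_force: [-0.1, -0.8, -1.2]
width: 0.0251
gripper_force: 25.0
```

jog_arm --pt "0 0 0.1" --pt "0 0 0.1" --pt "0 0 0" --pt "0 0 0" --yaw '[0,0,0,0]'

```text
t: 23.37
ee_pos: [0.5966, 0.3187, 0.0727]
orientation: [-3.096, -0.531, -0.0]
wrist_force: [-0.1, 0.0, -1.4]
width: 0.0245
gripper_force: 25.0
```

jog_arm --pt "0 0 0.1" --pt "0 0 0.1" --pt "0 0 0" --pt "0 0 0" --yaw '[0,0,0,0]'

```text
t: 23.7
ee_pos: [0.5964, 0.3186, 0.0704]
orientation: [3.096, 0.531, -0.0]
wrist_force: [-0.2, -0.2, -1.4]
width: 0.0247
gripper_force: 25.0
```

jog_arm --pt "0 0 0.05" --pt "0 0 0" --pt "0 0 0" --yaw '[0,0,0]'

```text
t: 23.95
ee_pos: [0.5965, 0.3186, 0.07]
orientation: [3.096, 0.531, -0.0]
wrist_force: [0.3, 0.1, -1.3]
width: 0.0248
gripper_force: 25.0
```

It is within half a millimetre of the floor, so I'll release, rise and check.

jog_arm --pt "0 0 0.03" --pt "0 0 0" --pt "0 0 0" --yaw '[0,0,0]'

```text
t: 24.2
ee_pos: [0.5965, 0.3187, 0.0697]
orientation: [-3.096, -0.531, -0.0]
wrist_force: [-1.0, -0.6, -0.3]
width: 0.0247
gripper_force: 25.0
```

jog_arm --pt "0 0 0" --pt "0 0 0" --pt "0 0 0" --pt "0 0 0" --pt "0 0 0" --pt "0 0 0" --yaw '[0,0,0,0,0,0]' --hand -0.2

```text
t: 24.7
ee_pos: [0.5965, 0.3187, 0.0697]
orientation: [-3.096, -0.531, -0.0]
wrist_force: [-0.1, -0.7, 0.6]
width: 0.0544
gripper_force: 0.0
```

jog_arm --pt "0 0 -0.5" --pt "0 0 -1.5" --pt "0 0 -2.5" --pt "0 0 -2.5" --pt "0 0 -2.5" --pt "0 0 -2.5" --pt "0 0 -2" --pt "0 0 -1" --pt "0 0 0" --pt "0 0 0" --yaw '[0,0,0,0,0,0,0,0,0,0]'

```text
t: 25.53
ee_pos: [0.5964, 0.3186, 0.2193]
orientation: [3.096, 0.531, -0.0]
wrist_force: [0.1, 0.6, -1.1]
width: 0.0548
gripper_force: 0.0
```

Run:
```python
from h import *
I=[]
for c in ["wrist","scene"]:
  I.append(cv2.resize(save(c,c+"6"),(400,300)))
  for n in ["small_vase","small_pail","big_vase","big_pail"]:
    for d in m.pinpoint(c,n)[:3]: print(c,n,round(d["confidence"],2),W(c,d["at"]).round(3))
cv2.imwrite("pics/c6.png",np.hstack(I)[:,:,::-1])
```

```text
wrist small_vase 0.87 [0.595 0.315 0.003]
wrist big_pail 0.68 [ 0.587  0.039 -0.001]
scene small_vase 0.95 [ 0.679 -0.33   0.002]
scene small_vase 0.91 [0.595 0.321 0.007]
scene small_vase 0.86 [ 0.741 -0.232 -0.004]
scene small_pail 0.8 [0.597 0.313 0.   ]
scene small_pail 0.22 [ 0.423 -0.107 -0.004]
scene big_vase 0.85 [0.593 0.039 0.01 ]
scene big_pail 0.84 [ 0.588  0.038 -0.002]
scene big_pail 0.58 [ 0.656 -0.431 -0.001]
scene big_pail 0.25 [ 0.602  0.317 -0.   ]
```

View pics/c6.png

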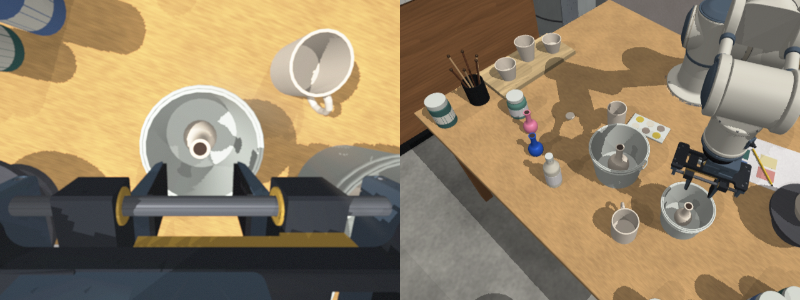

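Both vases stand upright near the centres of their pails: the wrist half shows the small one at (200,145), and the scene half shows both, at (620,153) and (685,212). The gripper is clear and the other things are undisturbed.

```bash
python3 -c "
from bench import manip as m
print(m.job_done())"
```

```text
the job is handed in; nothing more can be done
None
```

Both vases stand upright on the floor of their matching pails, with the pails and bystanders undisturbed, and I handed the job in at about 26 s (the hand-in returned no verdict).

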